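Open the sachet dispenser and hold its follower back for a refill

TASK

The spring-fed sachet dispenser is empty and I am about to push a full refill pack in at its front. Slide the clear front panel up out of its grooves and put it in the steel pan for washing (lower it in and let go there, do not drop it); then draw the follower back by its upright handle until the handle stands on the full-pack line, the one nearer the closed back end, and finish still gripping it there against its spring. Leave the other things where they are.

Things in the scene. Friction and masses are not known exactly. Their poses are not given: they have to be found in the camera images.
- dispenser: Fixed stainless sachet dispenser, a narrow trough 250 (its x) x 96 (y) x 90 mm high on the counter, left or right of the middle; origin: centre of its underside. Its open front is the -x end, turned away from the robot (yaw varies 0.4 rad); the +x end is closed. Floor 8 mm. In-turned top flanges (z 86 to 90 mm, from x = -80 mm back) leave a 28 mm slot along x and carry two black lines across.
- panel: Clear acrylic front panel, 84 mm wide (y), 122 tall (z), 8 thick (x), about 80 g, take-out opening 44 x 52 mm, 20 to 72 mm above its foot; solid above. Origin: middle of its bottom edge, at the start 8 mm above the counter at x = -115.5 mm of the dispenser, axes parallel to it. It stands in two upright grooves, 1.5 mm play, free once its foot is above the 90 mm walls; its upper 40 mm stand proud.
- panel_mid (a point): Centre of the front panel, 61 mm above its foot.
- panel_top (a point): Middle of the panel's top edge, 122 mm above its foot, 130 mm above the counter at the start.
- follower (a joint): Travel of the spring follower in m along the dispenser's +x: 0 at rest at the front, 0.055 at the half-pack line, 0.110 at the full-pack line, end stop at 0.140. A spring always draws it back to 0: about 4.5 N at rest, 6.2 N at the full-pack line, plus 0.4 N friction.
- handle (a point): Middle of the follower's white handle, 121 mm above the counter: an upright plate 12 mm thick (dispenser's x), 44 mm wide (y), from 95.5 to 139.5 mm above the counter. Under it a 60 mm wide saddle with pointed ends rides over the flanges. At rest it is at x = -45 mm of the dispenser, 70.5 mm behind the panel; it is pulled level along the dispenser's +x.
- full_line (a point): Full-pack line: middle of the slot on the flange tops, at x = +65 mm in the dispenser's frame, 90 mm above the counter; the handle is on it when directly above it.
- half_line (a point): Half-pack line (not the one wanted), at x = +10 mm in the dispenser's frame.
- pan: Open stainless steel pan, loose, 0.55 kg, 162 (its x) x 176 mm (y) over the rim, 65 mm high, inside 138 x 152 mm, inner floor 4 mm above the counter; origin: centre of its underside. It stands on the other side of the counter's middle from the dispenser.
- spice_jar: Bystander: empty glass spice jar with a metal cap, 50 mm across, 95 mm tall, on the inner end of the left-hand acrylic riser's lower step (60 mm above the counter).
- salt_shaker: Bystander: stainless salt shaker, 48 mm across, 91 mm tall, on the inner end of the right-hand riser's lower step.
- citrus_press: Bystander: yellow plastic hand citrus press, 220 mm long, 50 mm tall, lying on the left-hand riser's lower step (60 mm above the counter).
- basting_brush: Bystander: orange silicone basting brush, 195 mm long, lying on the right-hand riser's lower step.
- sauce_cup: Bystander: small open steel sauce cup, 60 mm across and 36 mm tall, on the counter between the dispenser and the pan.
- refill_pack: Bystander: the cardboard refill pack, 130 x 70 x 70 mm, lying on the counter out to the left.
- turner: Bystander: griddle turner with a dark wooden handle, 280 mm long, lying on the counter out to the right.
There are look-alikes about, which are no part of the job. Of the things like the panel, leave any that is purple; of the rest the smaller one is meant. What is shaped like the pan but purple is not meant.

How it is judged (in metres and radians):
On the way, in this order (a step that is already met when the one before it is completed fails the run):
1. the gripped front panel is drawn up until its foot is clear above the dispenser's walls (z of panel in the frame of dispenser above 0.091 m and contact force between the fingers and panel above 0.5 N), for 0.1 s.
2. the panel stands or leans in the pan, let go (x of panel_mid in the frame of pan between -0.08 and 0.08 m and y of panel_mid in the frame of pan between -0.085 and 0.085 m and z of any of panel, panel_top in the frame of pan below 0.03 m and contact force between the fingers and panel below 0.1 N), for 0.3 s.
3. the follower is drawn to the full-pack line and held there by the fingers (value of joint follower between 0.104 and 0.116 m and velocity of joint follower between -0.03 and 0.03 m/s and contact force between the fingers and follower above 2 N), for 0.5 s.
At the end, for the whole second after the job is handed in: Follower still and gripped by the fingers (over 2 N), within 6 mm of the full-pack line (travel 0.104 to 0.116 m); panel let go and resting in the upright pan, one end within 30 mm of the pan's underside, its centre within 80 mm (pan's x) and 85 mm (y) of the pan's middle (all of step 2 and all of step 3 and linear speed of panel below 0.05 m/s and angle between pan's own z axis and vertical below 0.15 rad); the arm keeps its last pose, push and grip.
It fails at once if the panel is dropped (falls faster than 1 m/s out of the fingers' hold) (linear speed of panel above 1 m/s and contact force between the fingers and panel below 0.05 N).
It fails at once if the pan is pushed more than 40 mm (distance of pan from where it was at the start of the episode above 0.04 m).
It fails at once if a bystander is moved more than 30 mm (distance of any of spice_jar, salt_shaker, citrus_press, basting_brush, sauce_cup, refill_pack, turner from where it was at the start of the episode above 0.03 m).
It also fails if it takes over 64 s, if anything falls off the work surface, if the arm or the gripper's body presses on something with over 40 N, if the wrist force passes 120 N, or if a joint passes its speed limit or range.

ROBOT

A 7-joint arm with a two-finger parallel gripper is mounted at the origin on the work surface. World frame = base frame: x ahead of the robot, y to its left, z up, the work surface at z = 0. Lengths are in m, angles in degrees, forces in N, time in s.
With the tool pointing down it reaches from about 0.425 to 0.875 m from the base axis. Payload 4.7 kg.
Tool frame: the origin (TCP) lies midway between the tips of the shut fingers; the grasp point (between the pads) lies 19 mm behind it (env.tcp_to_grasp is the distance from the TCP to the grasp point, in m); z points along the fingers, x is the direction in which the jaws open and shut, and the axes are right-handed (so a half turn about z gives the same grasp; the last joint's range is limited). The gripper opens to 87 mm and grips with 3 to 60 N. Pads are 19 mm wide; open, the fingers measure 117 mm over their backs; the gripper's body (75 mm by 190 mm) begins 51 mm behind the grasp point.
Start: joints at [63.891, 18.392, -4.016, 83.108, 1.295, 78.541, -3.26], TCP at [0.294, -0.58, 0.223] pointing down, gripper open.
Joint ranges: [-163.93, 163.93], [-17.29, 119.83], [-79.2, 71.16], [3.27, 140.29], [-89.18, 269.18], [5.43, 117.66], [-154.24, 154.24]. Speed limits (degrees/s): [147.25, 147.25, 180, 180, 180, 180, 180].

INTERFACE

Orientations are given as [roll, pitch, yaw] about the fixed x, y, z axes, in that order (R = Rz(yaw) Ry(pitch) Rx(roll)).
In Python, from cell import env, viewer gives the robot as it stands.
- The arm moves only by the shell command python3 -m pendant 'ROWS' [OPENING] [FORCE]. ROWS is JSON, a list of rows, each a list of 6 numbers: the shift along the tool's x, y, z each as a share of 0.1 m, from -1 to 1, then the turn, a rotation vector about the tool's x, y, z each as a share of 90 degrees, from -1 to 1. A call has exactly 8 rows; each row is the pose to reach, as a shift and turn from the pose commanded when the call began, along the tool's axes at that moment; what a row does not reach only later rows make up. A row lasts 1/8 s, in which the tool goes at most 62.5 mm and 10.7 degrees, less where a joint would pass 70% of its speed; a pose out of reach is approached as far as the arm can. A call with a number of a shift or a turn outside -1 to 1 is refused whole. A call with a gripper value outside its range is refused whole. OPENING is the finger opening in mm, from 0 to 87, set as the call begins (- or left out, the last holds). The fingers move at their own pace and stop on an object; FORCE is the grip in N (left out, the last holds). Time passes only in rows, so rows that repeat a pose let the fingers close, or fill a call up. It gives the time, the measured TCP pose, the force and the opening at its end, in the units of the state.
- env.get_obs(): the state, without advancing time (a new reading comes with each control period).
- viewer.read_camera(name): name is "scene" or "top"; returns a dict with "frame" (400x640x3 uint8, red, green, blue), "fx", "fy", "cx", "cy" (pixels), "view" (4x4, takes a point from world to camera coordinates). Camera axes: x right, y down, z forward; pixel columns grow to the right and rows downward; lengths in m; the calibration is good to about 2 mm. A picture is of the moment at which its call begins. There is no depth.
- env.sign_off(): hands the job in, once; it reports no verdict.
The state is a dict: "time_s": time; "qpos": joint angles; "joint_velocities": joint speeds; "effort": joint torques, N m; "tool_pos": TCP position; "tool_rot": TCP orientation; "force": force on the tool from outside, world axes, zero at the start; "wrist_torque": the same for the moment, N m; "grip_width": finger opening in m.
Only numpy, scipy, OpenCV 4.12 (cv2) and the standard library are available. Lean on these libraries where they do the work, as an engineer would, in place of code of your own. Each camera call takes 0.05 s, during which the arm holds its last target.

## Working session

There is one attempt and no reset: what is moved stays moved. The work goes in short steps, Python scripts to look and compute and a shell command to move; the robot and the scene stay as the last step left them, time stands still between calls to the robot, and variables do not carry over. Pictures are saved under pics/ and viewed, and the job is handed in when it is done.

```bash
ls; mkdir -p pics; python3 - <<'E'
from cell import env, viewer
import cv2,numpy as np
for n in ("scene","top"):
    c=viewer.read_camera(n); cv2.imwrite(f"pics/{n}0.png",c["frame"][:,:,::-1])
    print(n,c["fx"],c["fy"],c["cx"],c["cy"]); print(np.round(c["view"],4).tolist())
o=env.get_obs(); print(o, env.tcp_to_grasp)
E
```

```text
pics
scene 460.46223183197316 460.46223183197316 325.0640363777246 207.6204510427542
[[-0.5857, 0.8105, -0.0034, 0.2945], [0.6462, 0.4645, -0.6055, -0.2515], [-0.4892, -0.3568, -0.7959, 1.8101], [0.0, 0.0, 0.0, 1.0]]
top 460.2066889601093 460.2066889601093 320.42890074195327 199.49036439371542
[[-0.0229, -0.9997, -0.0047, 0.0226], [-0.9962, 0.0232, -0.0836, 0.4981], [0.0837, 0.0027, -0.9965, 1.3627], [0.0, 0.0, 0.0, 1.0]]
{'time_s': 0.1, 'qpos': array([63.8890645 , 18.43218965, -4.01572373, 83.16890557,  1.29509589,
       78.54101013, -3.25900123]), 'joint_velocities': array([ 0.07865954, -0.12509083, -0.02905632, -0.26263129, -0.00070706,
        0.0460721 ,  0.061292  ]), 'effort': array([ 6.11327887e-04, -4.92571592e+01, -4.05252026e-01, -3.13398278e+01,
       -6.40340941e-02,  3.94980947e-02,  8.22200718e-05]), 'tool_pos': array([ 0.29400179, -0.57914491,  0.22159194]), 'tool_rot': array([ 1.79994409e+02,  9.68656915e-02, -6.30782525e+01]), 'force': array([0.13346183, 0.21191861, 0.1307707 ]), 'wrist_torque': array([0.0585518 , 0.01509568, 0.01045695]), 'grip_width': 0.08707592564884944} 0.0187
```

View pics/scene0.png

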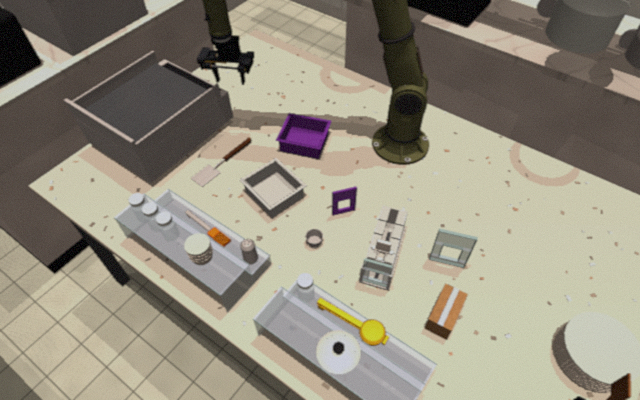

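View pics/top0.png

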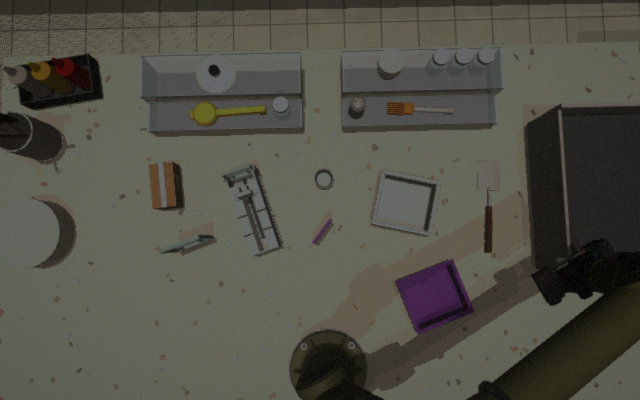

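The dispenser is left of the middle (top about 250,210), with the panel at its far end. The steel pan is at top (405,203). The purple panel and pan, and the larger loose clear panel at top (187,243), are the decoys. Next I'll zoom in to measure.

```bash
python3 - <<'E'
import cv2
t=cv2.imread("pics/top0.png"); s=cv2.imread("pics/scene0.png")
def g(im): return cv2.convertScaleAbs(im,alpha=1.5,beta=20)
cv2.imwrite("pics/zt1.png",g(cv2.resize(t[155:265,210:290],None,fx=6.5,fy=5.4,interpolation=3)[:, :]) if 0 else g(cv2.resize(t[155:265,200:300],None,fx=5,fy=5,interpolation=3)))
cv2.imwrite("pics/zt2.png",g(cv2.resize(t[160:245,360:450],None,fx=6,fy=6,interpolation=3)))
cv2.imwrite("pics/zs1.png",g(cv2.resize(s[195:305,340:420],None,fx=5,fy=5,interpolation=3)))
E
```

```text
(no output)
```

View pics/zt1.png

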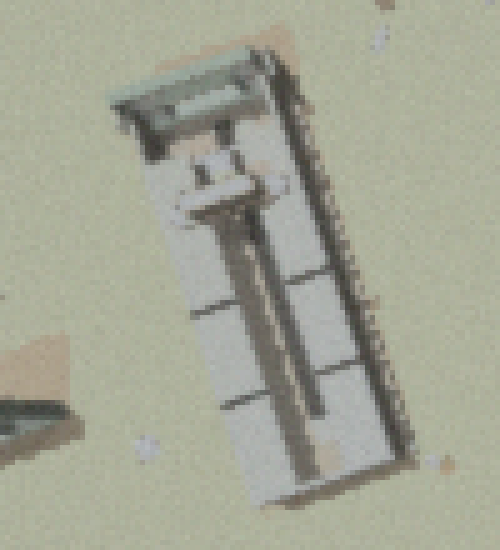

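View pics/zt2.png

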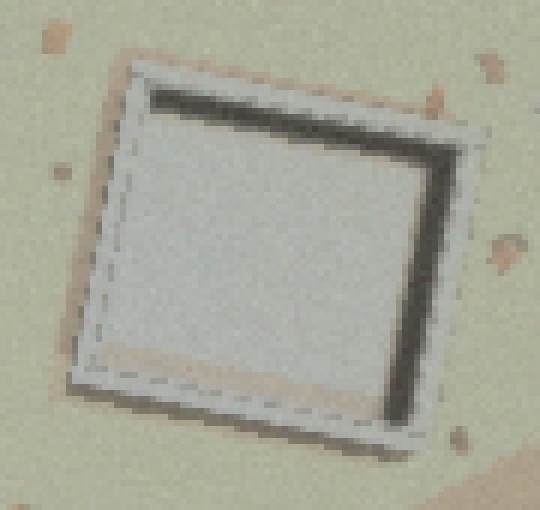

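View pics/zs1.png

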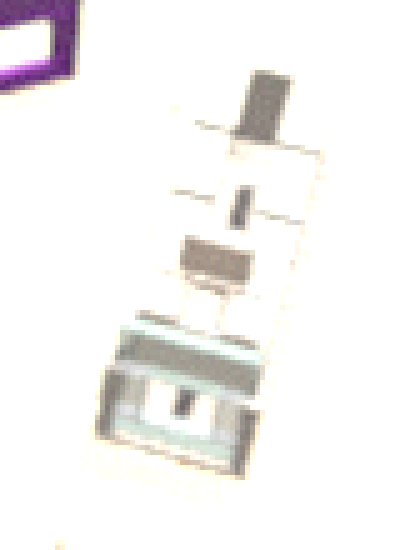

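```bash
cat > h.py <<'E'
import numpy as np
from scipy.optimize import least_squares
TOP=dict(f=460.2067,c=(320.4289,199.4904),V=np.array([[-0.0229,-0.9997,-0.0047,0.0226],[-0.9962,0.0232,-0.0836,0.4981],[0.0837,0.0027,-0.9965,1.3627],[0,0,0,1]]))
SC=dict(f=460.4622,c=(325.0640,207.6205),V=np.array([[-0.5857,0.8105,-0.0034,0.2945],[0.6462,0.4645,-0.6055,-0.2515],[-0.4892,-0.3568,-0.7959,1.8101],[0,0,0,1]]))
def proj(C,P):
    P=np.atleast_2d(P); Q=P@C["V"][:3,:3].T+C["V"][:3,3]
    return Q[:,:2]/Q[:,2:]*C["f"]+np.array(C["c"])
def back(C,u,z):
    d=C["V"][:3,:3].T@np.array([(u[0]-C["c"][0])/C["f"],(u[1]-C["c"][1])/C["f"],1]); o=-C["V"][:3,:3].T@C["V"][:3,3]
    return o+d*(z-o[2])/d[2]
def R2(a): return np.array([[np.cos(a),-np.sin(a)],[np.sin(a),np.cos(a)]])
def place(p,L):
    L=np.atleast_2d(L); return np.c_[L[:,:2]@R2(p[2]).T+p[:2],L[:,2]]
def fit(sets,p0):
    f=lambda p: np.concatenate([(proj(C,place(p,L))-U).ravel() for C,L,U in sets])
    r=least_squares(f,p0); return r.x, r.fun.reshape(-1,2)
E
python3 - <<'E'
from h import *
z=lambda a,s,o:(np.array(a,float)+.5)/s-.5+np.array(o)
L=np.array([[10,-48,90],[10,48,90],[65,-48,90],[65,48,90],[125,-48,90],[125,48,90],[-115.5,-42,130],[-115.5,42,130]])/1e3
U=z([[190,315],[332,267],[222,408],[365,360],[258,507],[412,458],[110,97],[255,48]],5,(200,155))
Us=z([[322,155],[195,123],[303,223],[173,191]],5,(340,195))
for p in ([.5,.15,3.3],):
    r,e=fit([(TOP,L,U)],p); print("top",r,np.degrees(r[2]));print(e.round(1).tolist())
    Ls=np.array([[65,-48,90],[65,48,90],[10,-48,90],[10,48,90]])/1e3
    r2,e=fit([(TOP,L,U),(SC,Ls,Us)],p); print(r2,np.degrees(r2[2]));print(e.round(1).tolist())
print(place(r2,np.array([[-115.5,0,130],[-45,0,121],[65,0,90]])/1e3))
Lp=np.array([[81,88,65],[81,-88,65],[-81,-88,65],[-81,88,65]])/1e3
Up=z([[130,62],[484,133],[425,442],[70,380]],6,(360,160))
r,e=fit([(TOP,Lp,Up)],[.5,-.2,0]);print("pan",r,np.degrees(r[2]),e.round(1).tolist())
E
```

```text
top [0.46873336 0.20829318 3.4567697 ] 198.0583146339248
[[-1.0, 0.8], [2.5, -0.8], [-1.2, 0.4], [2.1, -1.2], [-1.7, 0.7], [-0.4, -0.8], [0.1, 0.5], [-0.3, 0.4]]
[0.46887706 0.20930756 3.45495328] 197.95424117942542
[[-1.4, 0.7], [2.1, -0.8], [-1.7, 0.4], [1.7, -1.2], [-2.1, 0.7], [-0.8, -0.8], [-0.2, 0.4], [-0.6, 0.3], [1.3, -0.2], [-2.7, -1.2], [1.4, 0.0], [-2.6, -1.4]]
[[0.57875256 0.24491128 0.13      ]
 [0.5116857  0.22317914 0.121     ]
 [0.40704237 0.18927083 0.09      ]]
pan [ 0.48228079 -0.23689009 -0.21674639] -12.41865342955253 [[-0.2, -1.0], [0.2, -1.3], [0.4, 1.8], [-0.4, 0.4]]
```

```bash
cat >> h.py <<'E'
from scipy.spatial.transform import Rotation as Ro
def rot(rpy): return Ro.from_euler('xyz',rpy,degrees=True)
def delta(pos,rpy):
    from cell import env
    o=env.get_obs(); Rc=rot(o["tool_rot"]); d=Rc.inv().apply(np.array(pos)-o["tool_pos"])/.1
    w=(Rc.inv()*rot(rpy)).as_rotvec(degrees=True)/90
    print("t",o["time_s"],"pos",o["tool_pos"].round(4),"rpy",o["tool_rot"].round(1),"F",o["force"].round(1),"w",round(o["grip_width"],4),"\nshift",d.round(3),"turn",w.round(3))
E
python3 - <<'E'
from h import *
z=lambda a,s,o:(np.array(a,float)+.5)/s-.5+np.array(o)
U=z([[190,315],[332,267],[222,408],[365,360],[110,97],[255,48]],5,(200,155))
Us=z([[322,155],[195,123],[303,223],[173,191]],5,(340,195))
def res(q):
    p,w=q[:3],q[3]
    L=np.array([[.010,-w,.09],[.010,w,.09],[.065,-w,.09],[.065,w,.09],[-.1155,-.042,.13],[-.1155,.042,.13]])
    return np.concatenate([(proj(TOP,place(p,L))-U).ravel(),(proj(SC,place(p,L[[2,3,0,1]]))-Us).ravel()])
r=least_squares(res,[.47,.2,3.45,.045]); print(r.x,np.degrees(r.x[2])); print(r.fun.reshape(-1,2).round(1).tolist())
print(place(r.x[:3],np.array([[-115.5,0,130],[-45,0,121],[65,0,90]])/1e3))
for n,u,zz in (("jar",(280,104),.155),("salt",(357,104),.151),("cup",(324,179),.036),("riserUp L",(150,55),.1),("turner",(488,180),.02)): print(n,back(TOP,u,zz))
print(place([.4823,-.2369,-.2167],[[-.037,0,.004]]))
delta([.5787,.245,.28],[180,0,18])
E
```

```text
[0.4690195  0.21025939 3.44107168 0.04212978] 197.1588840302868
[[0.1, -0.2], [-0.1, 0.0], [-0.4, -0.4], [-0.8, -0.3], [-0.1, -0.0], [-0.4, 0.3], [-0.0, -0.2], [-0.4, -0.7], [-0.2, -0.1], [-0.4, -0.8]]
[[0.57937863 0.24433448 0.13      ]
 [0.51201656 0.2235354  0.121     ]
 [0.40691263 0.19108293 0.09      ]]
jar [0.75453862 0.1163556  0.155     ]
salt [ 0.75054983 -0.09660858  0.151     ]
cup [ 0.55831258 -0.00100746  0.036     ]
riserUp L [0.92609064 0.49801712 0.1       ]
turner [ 0.54571974 -0.49517007  0.02      ]
[[ 0.44616535 -0.2289447   0.004     ]]
t 0.1 pos [ 0.294  -0.5791  0.2216] rpy [ 1.80e+02  1.00e-01 -6.31e+01] F [0.1 0.2 0.1] w 0.0871 
shift [-6.06  -6.27  -0.574] turn [-0.001  0.001 -0.901]
```

```bash
python3 -m pendant '[[-0.12,-0.12,-0.12,0,0,0],[-0.25,-0.25,-0.25,0,0,0],[-0.37,-0.37,-0.37,0,0,0],[-0.5,-0.5,-0.5,0,0,0],[-0.62,-0.62,-0.57,0,0,0],[-0.75,-0.75,-0.57,0,0,0],[-0.87,-0.87,-0.57,0,0,0],[-1,-1,-0.57,0,0,0]]' 40 20
python3 -m pendant '[[-0.12,-0.12,0,0,0,0],[-0.25,-0.25,0,0,0,0],[-0.37,-0.37,0,0,0,0],[-0.5,-0.5,0,0,0,0],[-0.62,-0.62,0,0,0,0],[-0.75,-0.75,0,0,0,0],[-0.87,-0.87,0,0,0,0],[-1,-1,0,0,0,0]]'
python3 -m pendant '[[-0.12,-0.12,0,0,0,0],[-0.25,-0.25,0,0,0,0],[-0.37,-0.37,0,0,0,0],[-0.5,-0.5,0,0,0,0],[-0.62,-0.62,0,0,0,0],[-0.75,-0.75,0,0,0,0],[-0.87,-0.87,0,0,0,0],[-1,-1,0,0,0,0]]'
python3 -m pendant '[[-0.12,-0.12,0,0,0,0],[-0.25,-0.25,0,0,0,0],[-0.37,-0.37,0,0,0,0],[-0.5,-0.5,0,0,0,0],[-0.62,-0.62,0,0,0,0],[-0.75,-0.75,0,0,0,0],[-0.87,-0.87,0,0,0,0],[-1,-1,0,0,0,0]]'
```

```text
time_s: 1.1
tool_pos: [0.3382, -0.4439, 0.279]
tool_rot: [180.0, 0.1, -63.1]
force: [1.1, -0.0, -0.3]
grip_width: 0.04
time_s: 2.1
tool_pos: [0.3823, -0.3097, 0.2796]
tool_rot: [180.0, -0.0, -63.1]
force: [0.7, -0.7, -0.0]
grip_width: 0.0398
time_s: 3.1
tool_pos: [0.4262, -0.1753, 0.2796]
tool_rot: [180.0, -0.0, -63.1]
force: [0.1, 0.3, -0.4]
grip_width: 0.04
time_s: 4.1
tool_pos: [0.4701, -0.041, 0.2795]
tool_rot: [180.0, -0.0, -63.1]
force: [-0.6, 0.2, -1.0]
grip_width: 0.04
```

```bash
python3 -m pendant '[[-0.12,-0.12,0,0,0,-0.11],[-0.25,-0.25,0,0,0,-0.22],[-0.37,-0.37,0,0,0,-0.33],[-0.5,-0.5,0,0,0,-0.44],[-0.62,-0.62,0,0,0,-0.55],[-0.75,-0.75,0,0,0,-0.66],[-0.87,-0.87,0,0,0,-0.77],[-1,-1,0,0,0,-0.88]]'
python3 - <<'E'
from h import *
delta([.5794,.2443,.20],[180,0,17.16])
E
```

```text
time_s: 5.1
tool_pos: [0.5139, 0.0935, 0.2795]
tool_rot: [180.0, 0.0, 16.4]
force: [1.0, 0.2, 0.7]
grip_width: 0.04
t 5.1 pos [0.5139 0.0935 0.2795] rpy [180.    0.   16.4] F [1.  0.2 0.7] w 0.04 
shift [ 1.055 -1.261  0.795] turn [ 0.     0.    -0.008]
```

```bash
python3 -m pendant '[[0.12,-0.12,0,0,0,0],[0.25,-0.25,0,0,0,0],[0.37,-0.37,0,0,0,0],[0.5,-0.5,0,0,0,0],[0.62,-0.62,0,0,0,0],[0.75,-0.75,0,0,0,0],[0.87,-0.87,0,0,0,0],[1,-1,0,0,0,-0.008]]'
python3 - <<'E'
from h import *
delta([.5794,.2443,.20],[180,0,17.16])
E
```

```text
time_s: 6.1
tool_pos: [0.5826, 0.2173, 0.2795]
tool_rot: [180.0, 0.0, 16.9]
force: [-0.1, -0.5, 0.0]
grip_width: 0.0401
t 6.1 pos [0.5826 0.2173 0.2795] rpy [180.    0.   16.9] F [-0.1 -0.5  0. ] w 0.0401 
shift [ 0.047 -0.268  0.795] turn [ 0.     0.    -0.003]
```

```bash
python3 -m pendant '[[0.01,-0.06,0.1,0,0,0],[0.02,-0.13,0.2,0,0,0],[0.03,-0.2,0.3,0,0,0],[0.04,-0.24,0.5,0,0,0],[0.047,-0.268,0.7,0,0,-0.003],[0.047,-0.268,0.88,0,0,-0.003],[0.047,-0.268,1,0,0,-0.003],[0.047,-0.268,1,0,0,-0.003]]'
python3 - <<'E'
from h import *
delta([.5794,.2443,.094],[180,0,17.16])
from cell import viewer
import cv2
a=[]
for n,(x,y) in (("top",(200,130)),("scene",(320,190))):
    f=viewer.read_camera(n)["frame"][y:y+120,x:x+100,::-1]; a.append(cv2.resize(f,None,fx=4,fy=4,interpolation=3))
cv2.imwrite("pics/a1.png",np.hstack(a))
E
```

```text
time_s: 7.1
tool_pos: [0.5784, 0.2428, 0.1783]
tool_rot: [180.0, 0.1, 17.1]
force: [-0.7, 0.2, 0.3]
grip_width: 0.0399
t 7.1 pos [0.5784 0.2428 0.1783] rpy [1.80e+02 1.00e-01 1.71e+01] F [-0.7  0.2  0.3] w 0.0399 
shift [ 0.016 -0.012  0.843] turn [ 0.     0.001 -0.001]
```

View pics/a1.png

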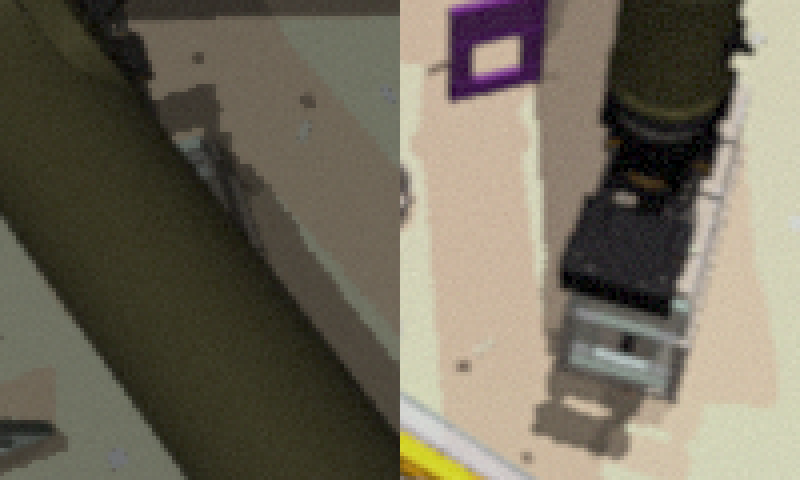

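The gripper body hides the panel's top edge in both views. The panel's lower part, at (625,350) in the right half, is still in place. I'll descend and close.

```bash
python3 -m pendant '[[0.01,-0.01,0.15,0,0,0],[0.016,-0.012,0.3,0,0,0],[0.016,-0.012,0.45,0,0,0],[0.016,-0.012,0.6,0,0,0],[0.016,-0.012,0.72,0,0,0],[0.016,-0.012,0.8,0,0,0],[0.016,-0.012,0.84,0,0,0],[0.016,-0.012,0.84,0,0,0]]'
python3 -m pendant '[[0,0,0,0,0,0],[0,0,0,0,0,0],[0,0,0,0,0,0],[0,0,0,0,0,0],[0,0,0,0,0,0],[0,0,0,0,0,0],[0,0,0,0,0,0],[0,0,0,0,0,0]]' 0 25
```

```text
time_s: 8.2
tool_pos: [0.58, 0.2451, 0.0955]
tool_rot: [180.0, 0.0, 17.1]
force: [0.8, -0.7, -0.3]
grip_width: 0.0406
time_s: 9.2
tool_pos: [0.58, 0.245, 0.0956]
tool_rot: [180.0, -0.0, 17.1]
force: [-0.1, 0.1, 1.0]
grip_width: 0.0078
```

```bash
python3 -m pendant '[[0,0,-0.1,0,0,0],[0,0,-0.22,0,0,0],[0,0,-0.35,0,0,0],[0,0,-0.48,0,0,0],[0,0,-0.61,0,0,0],[0,0,-0.74,0,0,0],[0,0,-0.87,0,0,0],[0,0,-1,0,0,0]]'
python3 -m pendant '[[0,0,-0.1,0,0,0],[0,0,-0.2,0,0,0],[0,0,-0.25,0,0,0],[0,0,-0.25,0,0,0],[0,0,-0.25,0,0,0],[0,0,-0.25,0,0,0],[0,0,-0.25,0,0,0],[0,0,-0.25,0,0,0]]'
python3 - <<'E'
from h import *
from cell import viewer
import cv2
f=viewer.read_camera("scene")["frame"][150:310,300:460,::-1]; cv2.imwrite("pics/a2.png",cv2.resize(f,None,fx=3.5,fy=3.5,interpolation=3))
delta([.4462,-.2289,.22],[180,0,-12.4])
E
```

```text
time_s: 10.2
tool_pos: [0.5799, 0.245, 0.1963]
tool_rot: [180.0, 0.0, 17.1]
force: [-0.4, -0.1, -1.2]
grip_width: 0.0079
time_s: 11.2
tool_pos: [0.5799, 0.245, 0.2204]
tool_rot: [180.0, 0.0, 17.1]
force: [-0.1, -0.6, -1.0]
grip_width: 0.0082
t 11.25 pos [0.5799 0.245  0.2204] rpy [180.    0.   17.1] F [ 0.3 -0.3 -1.1] w 0.0079 
shift [-2.672  4.136  0.005] turn [0.    0.    0.328]
```

View pics/a2.png

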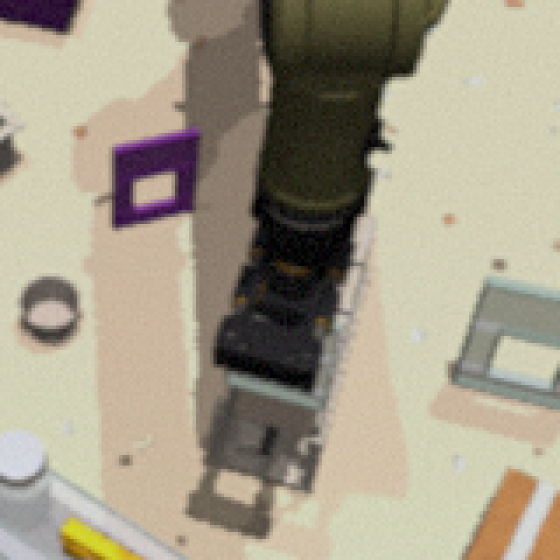

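```bash
python3 - <<'E'
from h import *
print(back(TOP,(420,130),.06),back(TOP,(420,130),.0),back(TOP,(323,231),.1),proj(SC,[[.58,.245,.133]]))
p=np.array([.4823,-.2369,-.2167])
t=np.radians(22); 
for fz in (.08,.007):
  loc=np.array([[.032+.0875*np.sin(t),0,fz+.0875*np.cos(t)]]); print(place(p,loc))
tx=np.array([np.cos(t),0,-np.sin(t)]); tz=np.array([-np.sin(t),0,-np.cos(t)])
print(place(p,loc-.07*tz+.095*tx))
E
python3 -m pendant '[[-0.03,0.12,-0.05,0,0,0],[-0.07,0.25,-0.1,0,0,0],[-0.1,0.37,-0.15,0,0,0],[-0.15,0.5,-0.2,0,0,0],[-0.18,0.62,-0.25,0,0,0],[-0.22,0.75,-0.3,0,0,0],[-0.26,0.87,-0.3,0,0,0],[-0.3,1,-0.3,0,0,0]]'
python3 -m pendant '[[-0.03,0.12,0,0,0,0],[-0.07,0.25,0,0,0,0],[-0.1,0.37,0,0,0,0],[-0.15,0.5,0,0,0,0],[-0.18,0.62,0,0,0,0],[-0.22,0.75,0,0,0,0],[-0.26,0.87,0,0,0,0],[-0.3,1,0,0,0,0]]'
```

```text
[ 0.6943895  -0.28794703  0.06      ] [ 0.70835059 -0.30117282  0.        ] [0.40259003 0.00567651 0.1       ] [[377.88194979 261.70012463]]
[[ 0.54556307 -0.2508278   0.16112859]]
[[ 0.54556307 -0.2508278   0.08812859]]
[[ 0.65719466 -0.27540427  0.11744383]]
time_s: 12.25
tool_pos: [0.5805, 0.1398, 0.2504]
tool_rot: [180.0, 0.0, 17.1]
force: [0.4, -0.4, -0.9]
grip_width: 0.0079
time_s: 13.25
tool_pos: [0.5814, 0.0355, 0.2505]
tool_rot: [180.0, 0.0, 17.1]
force: [0.4, -0.0, -1.7]
grip_width: 0.0081
```

```bash
python3 - <<'E'
from h import *
delta([.5456,-.2508,.25],[180,0,-12.4])
E
python3 -m pendant '[[-0.06,0.12,0,0,0,0.04],[-0.12,0.25,0,0,0,0.08],[-0.18,0.37,0,0,0,0.12],[-0.24,0.5,0,0,0,0.16],[-0.29,0.62,0,0,0,0.2],[-0.34,0.75,0,0,0,0.24],[-0.39,0.87,0,0,0,0.28],[-0.44,1,0,0,0,0.328]]'
python3 - <<'E'
from h import *
delta([.5456,-.2508,.20],[180,22,-12.4])
E
```

```text
t 13.25 pos [0.5814 0.0355 0.2505] rpy [180.    0.   17.1] F [ 0.4 -0.  -1.7] w 0.0081 
shift [-1.185  2.631  0.006] turn [0.    0.    0.328]
time_s: 14.25
tool_pos: [0.5687, -0.0731, 0.2505]
tool_rot: [180.0, 0.0, -12.7]
force: [0.3, 0.0, -1.3]
grip_width: 0.0078
t 14.25 pos [ 0.5687 -0.0731  0.2505] rpy [180.    0.  -12.7] F [ 0.3  0.  -1.3] w 0.0078 
shift [0.164 1.785 0.505] turn [-0.001 -0.244 -0.003]
```

```bash
python3 -m pendant '[[0.02,0.12,0,0,0,0],[0.04,0.25,0,0,0,0],[0.06,0.37,0,0,0,0],[0.08,0.5,0,0,0,0],[0.1,0.62,0,0,0,0],[0.12,0.75,0,0,0,0],[0.14,0.87,0,0,0,0],[0.16,1,0,0,0,0]]'
python3 -m pendant '[[0,0.1,0,0,-0.02,0],[0,0.2,0.1,0,-0.06,0],[0,0.3,0.2,0,-0.1,0],[0,0.4,0.25,0,-0.14,0],[0,0.5,0.3,0,-0.18,0],[0,0.6,0.35,0,-0.22,0],[0,0.7,0.4,0,-0.244,0],[0,0.78,0.4,0,-0.244,0]]'
python3 - <<'E'
from h import *
from cell import viewer
import cv2
delta([.5456,-.2508,.089],[180,22,-12.4])
f=viewer.read_camera("scene")["frame"][110:270,180:360,::-1]; a=cv2.resize(f,None,fx=3.5,fy=3.5,interpolation=3)
cv2.imwrite("pics/a3.png",a)
E
```

```text
time_s: 15.25
tool_pos: [0.5629, -0.1741, 0.2505]
tool_rot: [-180.0, -0.0, -12.4]
force: [0.9, 0.4, -0.7]
grip_width: 0.0078
time_s: 16.25
tool_pos: [0.5461, -0.2501, 0.2091]
tool_rot: [-180.0, 22.1, -12.4]
force: [-0.2, -0.3, -1.6]
grip_width: 0.0079
t 16.25 pos [ 0.5461 -0.2501  0.2091] rpy [-180.    22.1  -12.4] F [-0.2 -0.3 -1.6] w 0.0079 
shift [0.448 0.009 1.114] turn [-0.     0.001  0.   ]
```

View pics/a3.png

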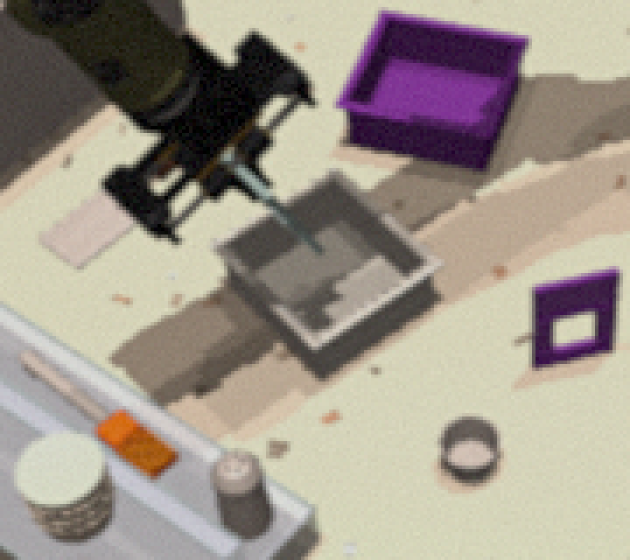

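The panel is seen edge-on, from (230,160) to (320,250), hanging over the pan opening. The pan and the bystanders are undisturbed. I'll lower it now.

```bash
python3 -m pendant '[[0.04,0,0.1,0,0,0],[0.09,0,0.22,0,0,0],[0.14,0.01,0.35,0,0,0],[0.19,0.01,0.47,0,0,0],[0.24,0.01,0.6,0,0,0],[0.29,0.01,0.72,0,0,0],[0.34,0.01,0.85,0,0,0],[0.38,0.01,0.94,0,0,0]]'
python3 - <<'E'
from h import *
delta([.5456,-.2508,.089],[180,22,-12.4])
E
```

```text
time_s: 17.3
tool_pos: [0.5457, -0.2505, 0.108]
tool_rot: [-180.0, 22.0, -12.4]
force: [-0.6, 0.1, -1.1]
grip_width: 0.0078
t 17.3 pos [ 0.5457 -0.2505  0.108 ] rpy [-180.    22.   -12.4] F [-0.6  0.1 -1.1] w 0.0078 
shift [0.071 0.003 0.177] turn [-0.  0. -0.]
```

```bash
python3 -m pendant '[[0.02,0,0.04,0,0,0],[0.03,0,0.08,0,0,0],[0.045,0,0.11,0,0,0],[0.055,0,0.135,0,0,0],[0.062,0,0.155,0,0,0],[0.068,0,0.17,0,0,0],[0.07,0,0.175,0,0,0],[0.07,0,0.175,0,0,0]]'
python3 - <<'E'
from h import *
delta([.5456,-.2508,.089],[180,22,-12.4])
from cell import viewer
import cv2
a=[]
for n,(x,y) in (("scene",(220,130)),("top",(360,150))):
    f=viewer.read_camera(n)["frame"][y:y+100,x:x+100,::-1]; a.append(cv2.resize(f,None,fx=4,fy=4,interpolation=3))
cv2.imwrite("pics/a4.png",np.hstack(a))
E
```

```text
time_s: 18.3
tool_pos: [0.546, -0.2505, 0.0903]
tool_rot: [180.0, 22.0, -12.4]
force: [-0.1, 0.7, -1.1]
grip_width: 0.0077
t 18.3 pos [ 0.546  -0.2505  0.0903] rpy [180.   22.  -12.4] F [-0.1  0.7 -1.1] w 0.0077 
shift [0.002 0.003 0.013] turn [-0. -0. -0.]
```

View pics/a4.png

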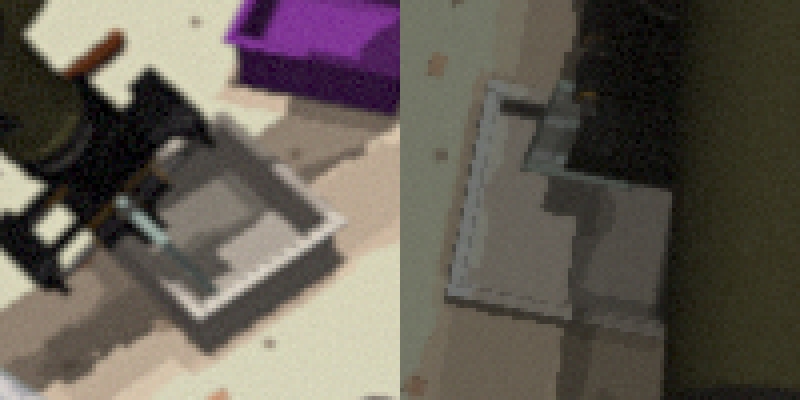

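```bash
python3 -m pendant '[[0.005,0,0.01,0,0,0],[0.01,0,0.02,0,0,0],[0.013,0,0.032,0,0,0],[0.013,0,0.032,0,0,0],[0.013,0,0.032,0,0,0],[0.013,0,0.032,0,0,0],[0.013,0,0.032,0,0,0],[0.013,0,0.032,0,0,0]]'
python3 -m pendant '[[0,0,0,0,0,0],[0,0,0,0,0,0],[0,0,0,0,0,0],[0,0,0,0,0,0],[0,0,0,0,0,0],[0,0,0,0,0,0],[0,0,0,0,0,0],[0,0,0,0,0,0]]' 40
python3 - <<'E'
from h import *
delta([.5456,-.2508,.2],[180,22,-12.4])
from cell import viewer
import cv2
a=[]
for n,(x,y) in (("scene",(220,130)),("top",(360,150))):
    f=viewer.read_camera(n)["frame"][y:y+100,x:x+100,::-1]; a.append(cv2.resize(f,None,fx=4,fy=4,interpolation=3))
cv2.imwrite("pics/a5.png",np.hstack(a))
E
```

```text
time_s: 19.4
tool_pos: [0.546, -0.2506, 0.0869]
tool_rot: [180.0, 22.0, -12.4]
force: [-0.6, -0.2, -1.4]
grip_width: 0.0079
time_s: 20.4
tool_pos: [0.546, -0.2506, 0.0869]
tool_rot: [180.0, 22.0, -12.4]
force: [-0.3, -0.5, -0.2]
grip_width: 0.0404
t 20.4 pos [ 0.546  -0.2506  0.0869] rpy [180.   22.  -12.4] F [-0.3 -0.5 -0.2] w 0.0404 
shift [-0.426  0.003 -1.048] turn [ 0. -0. -0.]
```

View pics/a5.png

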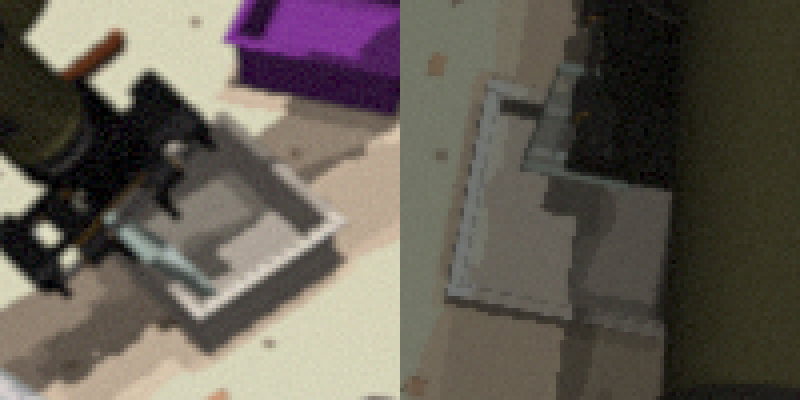

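The panel leans on the far rim, let go. I'll open the fingers wider before withdrawing along the tool axis, so the far finger can't catch the top edge.

```bash
python3 -m pendant '[[0,0,0,0,0,0],[0,0,0,0,0,0],[0,0,0,0,0,0],[0,0,0,0,0,0],[0,0,-0.08,0,0,0],[0,0,-0.2,0,0,0],[0,0,-0.35,0,0,0],[0,0,-0.5,0,0,0]]' 80
python3 -m pendant '[[0,0,-0.12,0,0,0],[0,0,-0.25,0,0,0],[0,0,-0.37,0,0,0],[0,0,-0.5,0,0,0],[0,0,-0.62,0,0,0],[0,0,-0.75,0,0,0],[0,0,-0.87,0,0,0],[0,0,-1,0,0,0]]'
python3 - <<'E'
from h import *
delta([.512,.2235,.25],[180,0,17.16])
from cell import viewer
import cv2
a=[]
for n,(x,y) in (("scene",(220,130)),("top",(360,150))):
    f=viewer.read_camera(n)["frame"][y:y+100,x:x+100,::-1]; a.append(cv2.resize(f,None,fx=4,fy=4,interpolation=3))
cv2.imwrite("pics/a6.png",np.hstack(a))
E
```

```text
time_s: 21.5
tool_pos: [0.565, -0.2547, 0.1347]
tool_rot: [180.0, 21.9, -12.4]
force: [0.1, -0.4, -0.1]
grip_width: 0.0802
time_s: 22.5
tool_pos: [0.601, -0.2627, 0.2267]
tool_rot: [180.0, 22.0, -12.4]
force: [0.4, 1.0, -0.9]
grip_width: 0.0797
t 22.5 pos [ 0.601  -0.2627  0.2267] rpy [180.   22.  -12.4] F [ 0.4  1.  -0.9] w 0.0797 
shift [-1.863 -4.557  0.499] turn [-0.063  0.239 -0.325]
```

View pics/a6.png

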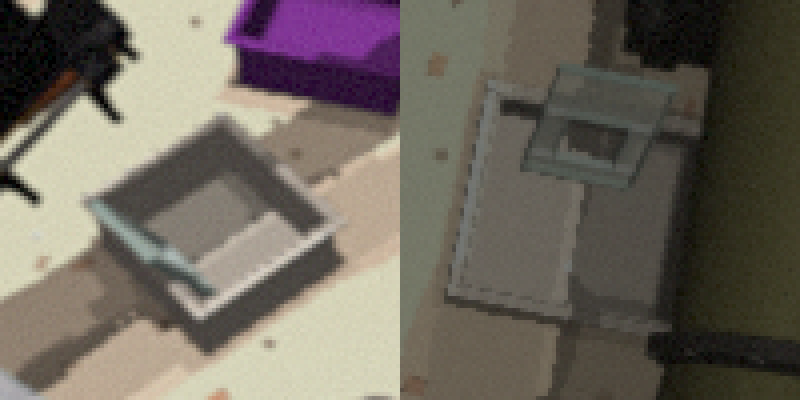

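The panel rests leaning on the far rim in the upright pan, with its foot at (575,175) in the right half. Next is the handle.

```bash
python3 -m pendant '[[-0.05,-0.12,0,-0.008,0.03,-0.04],[-0.1,-0.25,0,-0.016,0.06,-0.08],[-0.15,-0.37,0,-0.024,0.09,-0.12],[-0.2,-0.5,0,-0.032,0.12,-0.16],[-0.25,-0.62,0,-0.04,0.15,-0.2],[-0.3,-0.75,0,-0.047,0.18,-0.245],[-0.35,-0.87,0,-0.055,0.21,-0.285],[-0.4,-1,0,-0.063,0.239,-0.325]]' 44
python3 - <<'E'
from h import *
delta([.512,.2235,.23],[180,0,17.16])
E
```

```text
time_s: 23.6
tool_pos: [0.5856, -0.1565, 0.2408]
tool_rot: [180.0, -0.1, 17.3]
force: [-0.7, -1.0, 0.2]
grip_width: 0.0444
t 23.6 pos [ 0.5856 -0.1565  0.2408] rpy [ 1.80e+02 -1.00e-01  1.73e+01] F [-0.7 -1.   0.2] w 0.0444 
shift [ 0.429 -3.847  0.106] turn [ 0.    -0.001  0.002]
```

```bash
python3 -m pendant '[[0.01,-0.12,0,0,0,0],[0.02,-0.25,0,0,0,0],[0.04,-0.37,0,0,0,0],[0.05,-0.5,0,0,0,0],[0.06,-0.62,0,0,0,0],[0.08,-0.75,0,0,0,0],[0.1,-0.87,0,0,0,0],[0.11,-1,0,0,0,0]]'
python3 -m pendant '[[0.01,-0.12,0,0,0,0],[0.02,-0.25,0,0,0,0],[0.04,-0.37,0,0,0,0],[0.05,-0.5,0,0,0,0],[0.06,-0.62,0,0,0,0],[0.08,-0.75,0,0,0,0],[0.1,-0.87,0,0,0,0],[0.11,-1,0,0,0,0]]'
python3 -m pendant '[[0.01,-0.12,0,0,0,0],[0.02,-0.25,0,0,0,0],[0.04,-0.37,0,0,0,0],[0.05,-0.5,0,0,0,0],[0.06,-0.62,0,0,0,0],[0.08,-0.75,0,0,0,0],[0.1,-0.87,0,0,0,0],[0.11,-1,0,0,0,0.002]]'
python3 - <<'E'
from h import *
delta([.512,.2235,.16],[180,0,17.16])
E
```

```text
time_s: 24.6
tool_pos: [0.5669, -0.0574, 0.2409]
tool_rot: [180.0, -0.0, 17.2]
force: [0.2, -0.9, 0.2]
grip_width: 0.0438
time_s: 25.6
tool_pos: [0.5478, 0.0414, 0.2409]
tool_rot: [180.0, -0.0, 17.2]
force: [0.8, -0.1, 0.1]
grip_width: 0.0434
time_s: 26.6
tool_pos: [0.5287, 0.1401, 0.2409]
tool_rot: [180.0, -0.0, 17.0]
force: [-0.5, -0.8, -0.0]
grip_width: 0.0436
t 26.6 pos [0.5287 0.1401 0.2409] rpy [180.  -0.  17.] F [-0.5 -0.8 -0. ] w 0.0436 
shift [ 0.083 -0.846  0.809] turn [ 0.    -0.    -0.002]
```

```bash
python3 -m pendant '[[0.01,-0.12,0,0,0,0],[0.02,-0.25,0,0,0,0],[0.03,-0.37,0.1,0,0,0],[0.05,-0.5,0.2,0,0,0],[0.06,-0.62,0.3,0,0,0],[0.08,-0.74,0.45,0,0,0],[0.083,-0.83,0.6,0,0,0],[0.083,-0.846,0.75,0,0,0]]'
python3 - <<'E'
from h import *
from cell import viewer
import cv2
c=viewer.read_camera("scene")
f=c["frame"][180:300,320:440,::-1]; cv2.imwrite("pics/a7.png",cv2.resize(f,None,fx=4,fy=4,interpolation=3))
delta([.512,.2235,.101],[180,0,17.16])
p=[.469,.2103,3.441]
print((proj(SC,place(p,np.array([[-.045,-.022,.1395],[-.045,.022,.1395],[-.045,.022,.0955]])))-[320,180])*4)
E
```

```text
time_s: 27.6
tool_pos: [0.5115, 0.2235, 0.1646]
tool_rot: [-180.0, -0.0, 17.1]
force: [0.1, -0.1, 0.3]
grip_width: 0.0439
t 27.65 pos [0.5105 0.2225 0.1626] rpy [180.    0.2  17.1] F [-0.4 -0.4 -1.3] w 0.044 
shift [ 0.019 -0.006  0.616] turn [ 0.     0.002 -0.001]
[[285.08243577 251.27813697]
 [227.51195333 235.44548198]
 [222.55342989 267.18464262]]
```

View pics/a7.png

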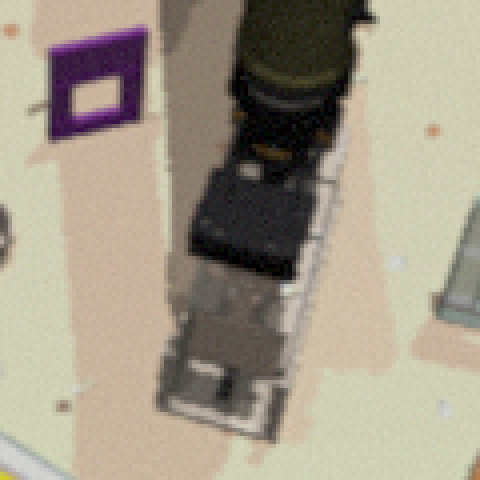

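```bash
python3 -m pendant '[[0.005,0,0.1,0,0,0],[0.01,0,0.2,0,0,0],[0.01,0,0.3,0,0,0],[0.01,0,0.4,0,0,0],[0.01,0,0.5,0,0,0],[0.01,0,0.57,0,0,0],[0.01,0,0.6,0,0,0],[0.01,0,0.6,0,0,0]]'
python3 -m pendant '[[0,0,0,0,0,0],[0,0,0,0,0,0],[0,0,0,0,0,0],[0,0,0,0,0,0],[0,0,0,0,0,0],[0,0,0,0,0,0],[0,0,0,0,0,0],[0,0,0,0,0,0]]' 0 40
python3 - <<'E'
from h import *
delta([.4069,.1911,.103],[180,0,17.16])
E
```

```text
time_s: 28.65
tool_pos: [0.513, 0.223, 0.1058]
tool_rot: [180.0, -0.0, 17.0]
force: [0.4, -0.7, -0.1]
grip_width: 0.0442
time_s: 29.65
tool_pos: [0.5135, 0.2231, 0.106]
tool_rot: [180.0, -0.1, 17.0]
force: [3.0, 1.3, -1.6]
grip_width: 0.0119
t 29.65 pos [0.5135 0.2231 0.106 ] rpy [ 1.8e+02 -1.0e-01  1.7e+01] F [ 3.   1.3 -1.6] w 0.0119 
shift [-1.113 -0.006  0.028] turn [ 0.    -0.001 -0.001]
```

Gripped (11.9 mm). The TCP is within 1.5 mm of the predicted rest position, and a spring pull is felt. I'll pull about 110 mm level.

```bash
python3 -m pendant '[[-0.08,0,0,0,0,0],[-0.2,0,0,0,0,0],[-0.33,0,0,0,0,0],[-0.46,0,0,0,0,0],[-0.6,0,0,0,0,0],[-0.74,0,0,0,0,0],[-0.88,0,0,0,0,0],[-1,0,0,0,0,0]]'
python3 - <<'E'
from h import *
delta([.4069,.1911,.106],[180,0,17.16])
E
```

```text
time_s: 30.65
tool_pos: [0.4187, 0.1928, 0.106]
tool_rot: [179.9, -0.2, 17.0]
force: [8.6, -1.8, -4.6]
grip_width: 0.0115
t 30.65 pos [0.4187 0.1928 0.106 ] rpy [179.9  -0.2  17. ] F [ 8.6 -1.8 -4.6] w 0.0115 
shift [-0.118 -0.018 -0.   ] turn [ 0.001 -0.003 -0.002]
```

```bash
python3 -m pendant '[[-0.03,0,0,0,0,0],[-0.06,0,0,0,0,0],[-0.09,0,0,0,0,0],[-0.105,0,0,0,0,0],[-0.105,0,0,0,0,0],[-0.105,0,0,0,0,0],[-0.105,0,0,0,0,0],[-0.105,0,0,0,0,0]]'
python3 - <<'E'
from h import *
from cell import viewer
import cv2
delta([.4069,.1911,.106],[180,0,17.16])
S=viewer.read_camera("scene")["frame"][:,:,::-1]; T=viewer.read_camera("top")["frame"][:,:,::-1]
cv2.imwrite("pics/S8.png",S);cv2.imwrite("pics/T8.png",T)
cv2.imwrite("pics/a8.png",np.hstack([cv2.resize(S[180:300,340:440],None,fx=4,fy=4,interpolation=3),cv2.resize(T[150:270,200:300],None,fx=4,fy=4,interpolation=3)]))
E
```

```text
time_s: 31.65
tool_pos: [0.4089, 0.1896, 0.106]
tool_rot: [179.9, -0.2, 17.0]
force: [6.5, -2.1, -4.3]
grip_width: 0.0119
t 31.65 pos [0.4089 0.1896 0.106 ] rpy [179.9  -0.2  17. ] F [ 6.5 -2.1 -4.3] w 0.0119 
shift [-0.014 -0.02  -0.   ] turn [ 0.001 -0.002 -0.002]
```

View pics/a8.png

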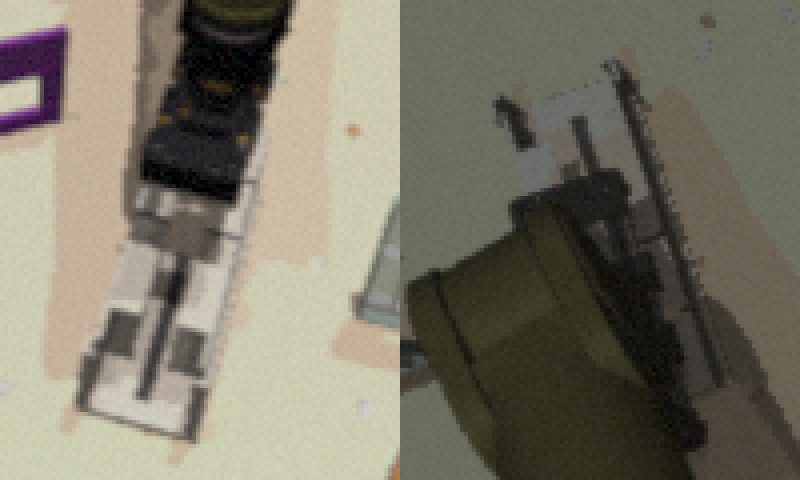

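View pics/S8.png

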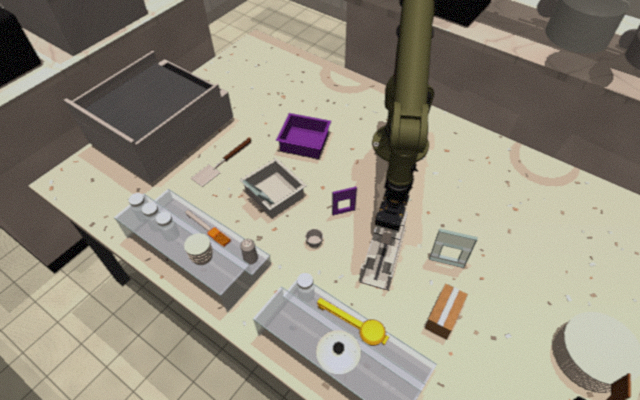

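The handle is 110 mm back, just behind the half line at (243,236) in the crop and level with the predicted full line at (257,184). The pan still holds the leaning panel, and all bystanders are in place. I'll hold one more second, check, and hand in.

```bash
python3 -m pendant '[[0,0,0,0,0,0],[0,0,0,0,0,0],[0,0,0,0,0,0],[0,0,0,0,0,0],[0,0,0,0,0,0],[0,0,0,0,0,0],[0,0,0,0,0,0],[0,0,0,0,0,0]]'
python3 - <<'E'
from h import *
import cv2
from cell import env,viewer
a=cv2.imread("pics/S8.png"); b=viewer.read_camera("scene")["frame"][:,:,::-1]
print("pan region diff",np.abs(a[150:225,235:310].astype(int)-b[150:225,235:310]).mean(), "noise",np.abs(a[200:260,500:560].astype(int)-b[200:260,500:560]).mean())
o=env.get_obs(); d=np.linalg.norm(o["tool_pos"][:2]-[.5135,.2231]); print("travel",d,o["grip_width"],o["force"].round(1),np.abs(o["joint_velocities"]).max().round(2))
a=cv2.imread("pics/scene0.png")
for n,(x,y,w) in dict(cup=(300,225,30),jar=(290,270,30),salt=(238,235,26),brush=(185,205,50),press=(315,295,75),refill=(425,283,45),turner=(190,135,65),panwall=(270,180,35)).items():
    s,_=cv2.phaseCorrelate(a[y:y+w,x:x+w].mean(2).astype(np.float32),b[y:y+w,x:x+w].mean(2).astype(np.float32)); print(n,np.round(s,2))
env.sign_off()
E
```

```text
time_s: 32.75
tool_pos: [0.4089, 0.1896, 0.106]
tool_rot: [179.9, -0.2, 17.0]
force: [6.1, -1.6, -3.4]
grip_width: 0.0117
pan region diff 2.650548148148148 noise 2.447037037037037
travel 0.10990031554820189 0.011302263179810907 [ 7.6 -2.2 -4.3] 0.11
cup [-0.05  0.04]
jar [ 0.09 -0.25]
salt [0.46 0.47]
brush [0.07 0.12]
press [0.55 0.47]
refill [0.45 0.38]
turner [ 0.05 -0.03]
panwall [0.29 0.02]
the job is handed in; nothing more can be done
```

The job is done and handed in at about 33 s; the sign-off gave no verdict.

- **Panel:** I slid the clear front panel up out of its grooves, lowered it tilted into the steel pan and let go with its foot at the pan floor. It leans against the far rim and had stopped moving. The pan is upright and did not visibly move.
- **Follower:** I drew it back by its handle and am still gripping it there. Tool travel from where I gripped it at rest is 109.9 mm, against 110 mm at the full-pack line. The grip is set to 40 N on the roughly 12 mm handle, the spring pull shows on the wrist, and the joints are still.
- **Bystanders:** comparing camera images before and after, each moved less than about 0.7 pixel, which is within the noise.

**Small disagreements:**
- My camera fit of the dispenser puts the handle about 1.4 mm short of the full-pack line and about 2 mm off to the side. The 1.4 mm is within the 6 mm tolerance.
- A side force of about 4 N on the wrist suggests the fitted direction of the slot is slightly off.

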